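# Tip the refill carton down and close the organiser

## Task

With the fingertips only, push near the top of the standing teal refill carton so that it topples over and lies flat on a broad face wholly inside the blue outline on the organiser's floor, then push the clear door by its black ridge until it is fully shut over the carton. Do not pick up the carton or anything else, leave the bowl, the barrel and the cone tip where they are, and finish with the hand clear.

Things in the scene. Friction and masses are not known exactly. Their poses are not given: they have to be found in the camera images.
- organiser: Fixed acrylic organiser, 210 (x) x 248 (y) x 42 mm, 4 mm white floor, 5 mm clear walls; rails along its x = +-103 mm ends rise to 52 mm. Origin: centre of underside, at table height; z up. A clear divider at y = 0 parts an open bay (+y side, inside 200 x 116 mm, centred at y = +61 mm) from a parts lane (-y side, two frosted sleeves fixed in it) under the parked clear door.
- zone (a point): Centre of the blue outlined rectangle on the bay's floor (outer size 152 mm along x, 96 mm along y), at floor height, 4 mm over the table; axes as the organiser's.
- carton: Loose teal carton, white band near the top, orange patch on its upper end; 28 (x) x 44 (y) x 100 mm tall, about 0.12 kg, standing at the outline's -x end, partly outside it. Origin: centre of underside; z to its upper end. Broad faces look along its +x and -x; its +x is within 0.12 rad of the organiser's +x, where there is room to fall. Falls by itself past 0.27 rad of tilt; lying flat it passes under the door.
- carton_mid (a point): The centre of the carton, 50 mm over its underside.
- carton_foot_l (a point): a corner of the carton, halfway through its 28 mm thickness: lower end, +y side.
- carton_foot_r (a point): a corner of the carton, halfway through its 28 mm thickness: lower end, -y side.
- carton_top_l (a point): a corner of the carton, halfway through its 28 mm thickness: upper end, +y side.
- carton_top_r (a point): a corner of the carton, halfway through its 28 mm thickness: upper end, -y side.
- door (a joint): Travel of the clear door towards the organiser's +y, m: 0 parked over the parts lane, 0.122 fully shut over the bay (end stop). Starts between 0 and 0.012. Slides with about 1 N of friction and stays where it is left.
- ridge (a point): Centre of the top of the door's black push ridge, 66 mm over the table; axes as the organiser's. The ridge is 70 (x) x 10 (y) x 18 mm high and stands in the middle of the clear door plate (200 x 120 x 4 mm, with aluminium edges; its top face 48 mm over the table), and moves with the door.
- bowl: Loose white melamine bowl, rim diameter 120 mm, 50 mm high, beside the organiser's +y wall. Origin: centre of its underside.
- barrel: Loose graphite-black six-sided pencil barrel lying on the table at the organiser's -x side, 110 mm long (plus a 12 mm steel stub) along its x, 12 mm thick. Origin: under its middle.
- tip: Loose rose-gold cone tip standing point up on the table at the organiser's -x side, diameter 14 mm, 26 mm tall. Origin: centre of its underside.
Things that resemble listed ones, but are neither listed nor needed, are in the scene too. There is more than one size of the carton; the one meant has the size given above. Of the things shaped like the bowl, the white one is meant.

How it is judged:
On the way, in this order (a step that is already met when the one before it is completed fails the run):
1. the carton lies flat on a broad face inside the blue outline, with the door not yet shut (angle between carton's own z axis and vertical between 1.48 and 1.66 rad and z of carton_mid in the frame of zone below 0.018 m and x of carton_foot_l in the frame of zone between -0.078 and 0.078 m and y of carton_foot_l in the frame of zone between -0.05 and 0.05 m and x of carton_foot_r in the frame of zone between -0.078 and 0.078 m and y of carton_foot_r in the frame of zone between -0.05 and 0.05 m and x of carton_top_l in the frame of zone between -0.078 and 0.078 m and y of carton_top_l in the frame of zone between -0.05 and 0.05 m and x of carton_top_r in the frame of zone between -0.078 and 0.078 m and y of carton_top_r in the frame of zone between -0.05 and 0.05 m and value of joint door below 0.06 m), for 0.2 s.
2. the door is fully shut (value of joint door above 0.118 m), for 0.2 s.
At the end, for the whole second after the job is handed in: The carton lies still, flat on a broad face, all its corners inside the blue outline (2 mm over is allowed); the door is shut to within 4 mm; bowl, barrel and cone tip are within 20 mm of where they stood and upright (angle between carton's own z axis and vertical between 1.48 and 1.66 rad and z of carton_mid in the frame of zone below 0.018 m and x of carton_foot_l in the frame of zone between -0.078 and 0.078 m and y of carton_foot_l in the frame of zone between -0.05 and 0.05 m and x of carton_foot_r in the frame of zone between -0.078 and 0.078 m and y of carton_foot_r in the frame of zone between -0.05 and 0.05 m and x of carton_top_l in the frame of zone between -0.078 and 0.078 m and y of carton_top_l in the frame of zone between -0.05 and 0.05 m and x of carton_top_r in the frame of zone between -0.078 and 0.078 m and y of carton_top_r in the frame of zone between -0.05 and 0.05 m and value of joint door above 0.118 m and linear speed of carton below 0.02 m/s and distance of each of bowl, barrel, tip from where it was at the start of the episode below 0.02 m and angle between each of tip, bowl's own z axis and vertical below 0.3 rad); the robot touches nothing.
It fails at once if the carton is lifted: its centre more than 67 mm over the organiser's floor, or its lower end wholly more than 30 mm over it (z of carton_mid in the frame of zone above 0.067 m or z of each of carton_foot_l, carton_foot_r in the frame of zone above 0.03 m).
It fails at once if the bowl, barrel or cone tip is pushed more than 20 mm away or knocked over (not (distance of each of bowl, barrel, tip from where it was at the start of the episode below 0.02 m and angle between each of tip, bowl's own z axis and vertical below 0.3 rad)).
It also fails if it takes over 37 s, if anything falls off the work surface, if the arm or the gripper's body presses on something with over 40 N, if the wrist force passes 120 N, or if a joint passes its speed limit or range.

## Robot

A 6-joint arm with a two-finger parallel gripper is mounted at the origin on the work surface. World frame = base frame: x ahead of the robot, y to its left, z up, the work surface at z = 0. Lengths are in m, angles in rad, forces in N, time in s.
With the tool pointing down it reaches from about 0.4 to 0.825 m from the base axis. Payload 7 kg.
Tool frame: the origin (TCP) lies between the finger pads; the fingertips stand 22 mm ahead of it and the grasp point (between the pads) lies 3 mm ahead of it (arm.tip_reach is the distance from the TCP to the fingertips, in m); z points along the fingers, y is the line along which they close (so a half turn about z gives the same grasp; the last joint's range is limited). The gripper opens to 88 mm and grips with 3 to 60 N. Pads are 19 mm wide; open, the fingers measure 130 mm over their backs; the gripper's body (78 mm by 193 mm) begins 47 mm behind the grasp point.
Start: joints at [-0.827, 0.359, 0.012, 0, -1.224, -0.288], TCP at [0.297, -0.606, 0.249] pointing down, gripper open.
Joint ranges: [-3.07, 3.07], [-1.43, 2.12], [-1.02, 1.25], [-3.03, 1.67], [-3.05, -0], [-3.03, 3.03]. Speed limits (rad/s): [2.39, 2.39, 3.01, 3.14, 3.14, 3.14].

## Interface

Orientations are given as [roll, pitch, yaw] about the fixed x, y, z axes, in that order (R = Rz(yaw) Ry(pitch) Rx(roll)).
In Python, from station import arm, viewer gives the robot as it stands. The module is installed in compiled form; this text tells all that it offers.
- The arm moves only by the tool apply_moves, never from a script. Its argument "commands" is a list that holds one entry, the list of rows, each a list of 5 numbers: the closure, from -1 (fully open) to 1 (shut), then the shift along the world's x, y, z as a fraction of full scale, then the turn about the world's z as a fraction of full scale. In form: [[[fingers, tx, ty, tz, yaw], ...]]. A call has 1 to 12 rows; each row shifts and turns the commanded pose from where the row before left it; what a row does not reach is not made up. Full scale, the value 1, is 20 cm for a shift and pi rad for a turn. A row lasts 1/10 s, in which the tool goes at most 50 mm and 8.59 degrees, less where a joint would pass 70% of its speed; a pose out of reach is approached as far as the arm can. A call with a number of a shift or a turn outside -1 to 1 is refused whole. A call with a gripper value outside its range is refused whole. The fingers move at their own pace and stop on an object; "force" is the grip in N (left out, the last holds). Time passes only in rows, so rows that do not move let the fingers close. It gives the time, the measured TCP pose, the force, the opening and the grip force at its end, in the units of the state.
- arm.get_state(): the state, without advancing time (a new reading comes with each control period).
- viewer.grab_frame(name): name is "scene" or "top" or "wrist"; returns a dict with "image" (480x640x3 uint8, blue, green, red), "mtx" (3x3 intrinsics, pixels), "rvec" (rotation vector, rad) and "tvec" (3), from world to camera coordinates, as OpenCV has them. Camera axes: x right, y down, z forward; pixel columns grow to the right and rows downward; lengths in m; the calibration is good to about 2 mm. A picture is of the moment at which its call begins. There is no depth.
- arm.job_done(): hands the job in; it is judged then, once.
The state is a dict: "t": time; "q": joint angles; "qd": joint speeds; "joint_efforts": joint torques, N m; "eef_pos": TCP position; "ee_rot": TCP orientation; "force": force on the tool from outside, world axes, zero at the start; "moment": the same for the moment, N m; "width": finger opening in m; "gripper_force": force on a finger pad.
Only numpy, scipy, OpenCV 4.12 (cv2) and the standard library are available. Lean on these libraries where they do the work, as an engineer would, in place of code of your own. Each camera call takes 0.05 s, during which the arm holds its last target. There are 200 camera calls.

## Working session

There is one attempt and no reset: what is moved stays moved. The work goes in short steps, Python scripts to look and compute and a tool call to move; the robot and the scene stay as the last step left them, time stands still between calls to the robot, and variables do not carry over. Pictures are saved under pics/ and viewed, at most 10 in all, crops included, and the job is handed in when it is done.

Besides the shell and the picture viewer there is one more tool, called after ">>>" by a JSON object that holds its "api" and its "payload", one argument or row to a line. apply_moves: Moves the arm, as the interface text tells. Shift numbers are shares of 20 cm and turn numbers shares of pi rad, none past 1 either way. Its arguments: {"type":"object","properties":{"commands":{"type":"array","items":{"type":"array","items":{"type":"array","items":{"type":"number"}}}},"force":{"type":"number"}},"required":["commands"]}

```bash
mkdir -p pics; cat > h.py <<'E'
import cv2, numpy as np
from station import arm, viewer
def grab(n,save=None):
    f=viewer.grab_frame(n)
    f['image']=np.array(f['image'],dtype=np.uint8)
    if save: cv2.imwrite(f'pics/{save}.png',f['image'])
    return f
def cast(f,uv,z):
    R=cv2.Rodrigues(np.array(f['rvec'],float))[0];t=np.array(f['tvec'],float).reshape(3)
    p=np.linalg.inv(np.array(f['mtx'],float))@np.array([uv[0],uv[1],1.])
    d=R.T@p;c=-R.T@t
    return c+d*(z-c[2])/d[2]
def proj(f,P):
    return cv2.projectPoints(np.array(P,float).reshape(-1,1,3),np.array(f['rvec'],float),np.array(f['tvec'],float),np.array(f['mtx'],float),None)[0].reshape(-1,2)
E
python3 - <<'E'
from h import *
import pickle
d={n:grab(n,n+'0') for n in('top','scene')}
pickle.dump(d,open('d0.pkl','wb'))
print(arm.get_state())
E
```

```text
{'t': 0.1, 'q': array([-8.26889302e-01,  3.59287454e-01,  1.11639517e-02, -3.03850931e-04,
       -1.22408993e+00, -2.88097391e-01]), 'qd': array([ 0.00208551, -0.00151911,  0.00448203,  0.00072937, -0.00108675,
        0.00165072]), 'joint_efforts': array([-1.94712506e-03, -5.84162593e+01,  2.93751472e+01,  7.01549113e+00,
        1.01362600e-02, -6.80524795e-05]), 'eef_pos': array([ 0.29693064, -0.60574079,  0.24774104]), 'ee_rot': array([ 3.14015279e+00, -1.28790115e-04, -2.68588638e+00]), 'force': array([-0.06355718, -0.6839754 ,  0.04025327]), 'moment': array([ 0.03039352,  0.00148291, -0.00380316]), 'gripper_force': 0.0, 'width': 0.08776466119242518}
```

View pics/top0.png

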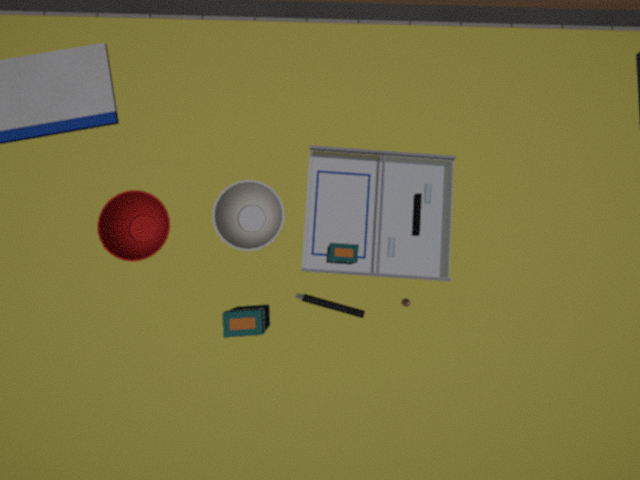

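View pics/scene0.png

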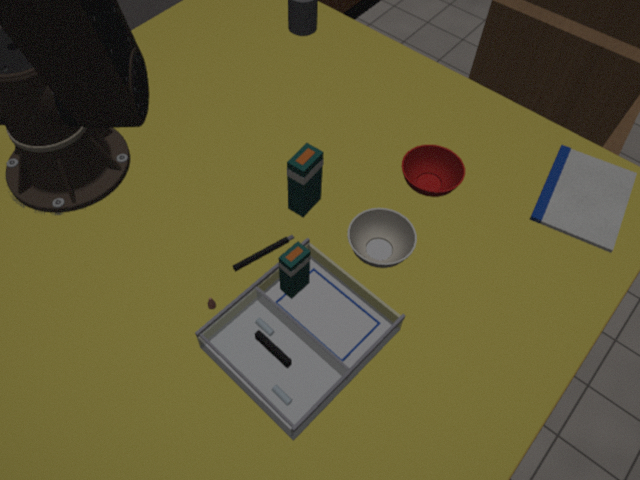

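Top view: the carton candidates are (343,253), which stands in the bay, and (245,322), a larger one loose on the table. I choose the first. The bowl candidates are white (248,215) and red (134,226), and I choose the white one. The barrel is at (333,306), the tip at (406,302) and the ridge at (417,215). Next I measure and check a close crop.

```bash
python3 - <<'E'
from h import *
import pickle
d=pickle.load(open('d0.pkl','rb'));f=d['top'];im=f['image'];hsv=cv2.cvtColor(im,cv2.COLOR_BGR2HSV)
def comp(m,x0,y0,x1,y1):
    k=np.zeros_like(m);k[y0:y1,x0:x1]=m[y0:y1,x0:x1];return k
# blue outline
b=comp(cv2.inRange(hsv,(105,90,40),(130,255,255)),300,150,380,275)
pts=cv2.findNonZero(b);h=cv2.convexHull(pts);r=cv2.minAreaRect(h)
box=cv2.boxPoints(r);P=np.array([cast(f,u,.004) for u in box]);print('zone px',box.round(1).tolist());print(P.round(4).tolist(),'c',P.mean(0).round(4),[round(float(np.linalg.norm(P[i]-P[i-1])),4) for i in range(4)])
for i in range(2):
    e=P[i+1]-P[i];print('edge yaw',np.arctan2(e[1],e[0]))
def rect(n,m,z):
    pts=cv2.findNonZero(m);r=cv2.minAreaRect(cv2.convexHull(pts));B=np.array([cast(f,u,z) for u in cv2.boxPoints(r)])
    e=[B[1]-B[0],B[2]-B[1]];print(n,np.array(r[0]).round(1),B.mean(0).round(4),[(round(float(np.linalg.norm(x)),4),round(float(np.arctan2(x[1],x[0])),3)) for x in e])
o=cv2.inRange(hsv,(5,120,80),(22,255,255))
rect('patch z.104',comp(o,325,240,360,266),.104)
t=cv2.inRange(hsv,(70,80,30),(100,255,255))
t1=comp(t|o,322,238,362,270); rect('cartontop+',t1,.104)
dk=cv2.inRange(hsv,(0,0,0),(180,255,50))
rect('ridge',comp(dk,405,185,428,240),.066)
rect('barrel',comp(dk,290,290,370,320),.006)
w=comp(cv2.inRange(hsv,(0,0,90),(180,70,255)),208,175,290,255); rect('bowl rim',w,.05)
rect('tip',comp(cv2.inRange(hsv,(0,0,0),(19,255,255)),398,295,414,310),.013)
a=cv2.resize(im[140:320,290:470],(600,600),interpolation=cv2.INTER_CUBIC)
a=cv2.convertScaleAbs(a,alpha=1.4);cv2.imwrite('pics/crop0.png',a)
E
```

```text
zone px [[311.5, 254.39999389648438], [317.1000061035156, 170.39999389648438], [370.1000061035156, 173.89999389648438], [364.5, 257.8999938964844]]
[[0.5173, 0.1335, 0.004], [0.6679, 0.1254, 0.004], [0.6632, 0.0302, 0.004], [0.5124, 0.0399, 0.004]] c [0.5902 0.0823 0.004 ] [0.0937, 0.1508, 0.0954, 0.1511]
edge yaw -0.05320957175381921
edge yaw -1.6204054936316086
patch z.104 [343.4 252.1] [0.5162 0.0855 0.104 ] [(0.0117, -0.075), (0.027, -1.64)]
cartontop+ [341.8 253.1] [0.5148 0.088  0.104 ] [(0.0276, -0.056), (0.0452, -1.624)]
ridge [416.2 214. ] [ 0.5828 -0.0369  0.066 ] [(0.0668, -0.06), (0.01, -1.607)]
barrel [333.  305.4] [0.429  0.0949 0.006 ] [(0.0104, -0.261), (0.1075, -1.832)]
bowl rim [248. 215.] [0.5794 0.2402 0.05  ] [(0.1201, -1.553), (0.1176, -3.123)]
tip [405.5 302.5] [ 0.4357 -0.0302  0.013 ] [(0.0122, -1.56), (0.0086, 3.135)]
```

View pics/crop0.png

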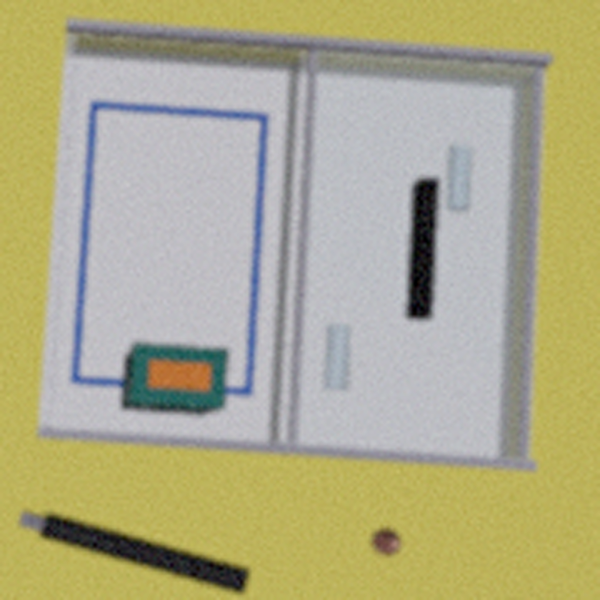

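The crop confirms the carton: it stands at the outline's -x end, at about (0.516, 0.086) with yaw about -0.06. A topple about its +x foot edge would land it at x from -60 to +40 mm in the zone. I approach behind it with closed fingers.

>>> {"api": "apply_moves", "payload": {
  "commands": [
    [[1,0.05,0.2,0,-0.041],[1,0.05,0.2,0,-0.041],[1,0.05,0.2,0,-0.041],[1,0.05,0.2,0,-0.041],[1,0.05,0.2,0,0],[1,0.05,0.2,0,0],[1,0.05,0.2,0,0],[1,0.05,0.2,0,0],[1,0.05,0.2,0,0],[1,0.05,0.2,0,0],[1,0.05,0.2,0,0],[1,0.05,0.2,0,0]]
  ]
}}

```text
t: 1.3
eef_pos: [0.4169, -0.1244, 0.2486]
ee_rot: [3.141, 0.0, 3.082]
force: [1.1, -0.8, -0.1]
width: 0.0015
gripper_force: 0.0
```

>>> {"api": "apply_moves", "payload": {
  "commands": [
    [[1,0.036,0.176,0,0],[1,0.036,0.176,0,0],[1,0.036,0.176,0,0],[1,0.036,0.176,0,0],[1,0.036,0.176,0,0],[1,0.036,0.176,0,0],[1,0,0,-0.17,0],[1,0,0,-0.17,0],[1,0,0,-0.17,0],[1,0,0,-0.17,0],[1,0,0,0,0],[1,0,0,0,0]]
  ]
}}

```text
t: 2.5
eef_pos: [0.4603, 0.085, 0.1129]
ee_rot: [-3.14, -0.001, 3.083]
force: [0.4, 0.1, 0.8]
width: 0.0003
gripper_force: 0.0
```

```bash
python3 - <<'E'
from h import *
grab('scene','s1');w=grab('wrist','w1')
a=cv2.imread('pics/s1.png')[180:420,180:420];b=cv2.imread('pics/w1.png')
cv2.imwrite('pics/m1.png',np.hstack([cv2.resize(a,(360,360)),cv2.resize(b,(440,330+30))]))
E
```

```text
(no output)
```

View pics/m1.png

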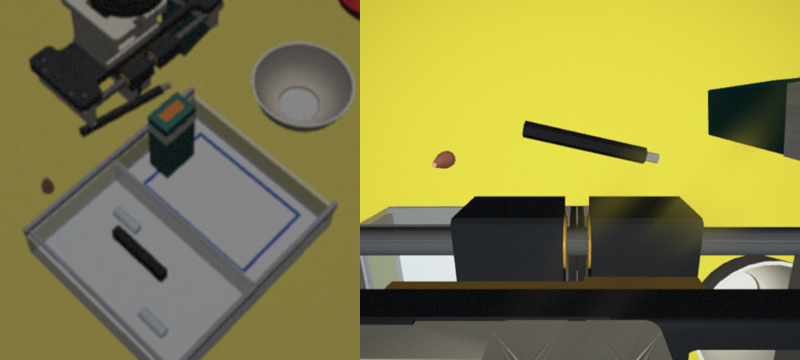

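The fingers are behind the carton, just below its top (carton at about (172,125) in the left panel). Now I push.

>>> {"api": "apply_moves", "payload": {
  "commands": [
    [[1,0.06,-0.004,0,0],[1,0.06,-0.004,0,0],[1,0.03,-0.002,0,0],[1,0.03,-0.002,0,0],[1,0.03,-0.002,0,0],[1,0.03,-0.002,0,0],[1,0.03,-0.002,0,0],[1,0,0,0,0]]
  ]
}}

```text
t: 3.4
eef_pos: [0.515, 0.0815, 0.1124]
ee_rot: [-3.141, 0.0, 3.082]
force: [-0.6, 0.2, 0.3]
width: 0.0007
gripper_force: 0.0
```

```bash
python3 - <<'E'
from h import *
grab('scene','s2')
a=cv2.imread('pics/s2.png')[180:420,180:420]
cv2.imwrite('pics/m2.png',cv2.resize(a,(500,500)))
E
```

```text
(no output)
```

View pics/m2.png

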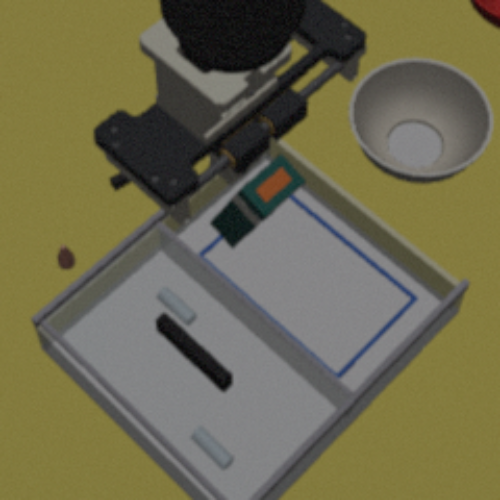

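The carton leans clear of the fingers, with its patch at (272,185) and its foot at (230,235). I continue a little.

>>> {"api": "apply_moves", "payload": {
  "commands": [
    [[1,0.03,-0.002,0,0],[1,0.03,-0.002,0,0],[1,0.03,-0.002,0,0],[1,0,0,0,0],[1,0,0,0,0],[1,0,0,0,0]]
  ]
}}

```text
t: 4.05
eef_pos: [0.5321, 0.0802, 0.1125]
ee_rot: [-3.141, -0.0, 3.082]
force: [0.2, 0.3, -1.4]
width: 0.0001
gripper_force: 0.0
```

```bash
python3 - <<'E'
from h import *
grab('scene','s3')
a=cv2.imread('pics/s3.png')[180:420,180:420]
cv2.imwrite('pics/m3.png',cv2.resize(a,(500,500)))
E
```

```text
(no output)
```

View pics/m3.png

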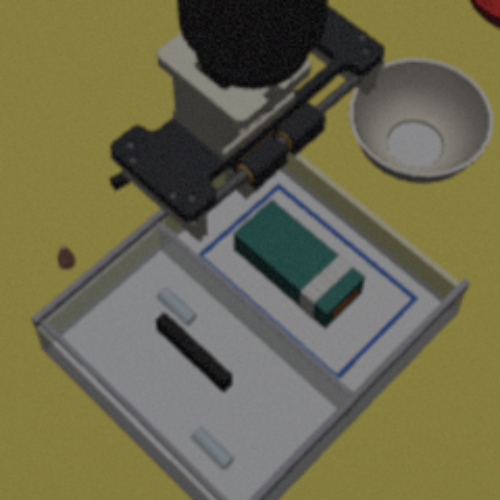

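The carton lies flat inside the outline (corners at about (240,240), (268,205), (362,275), (325,322)). I move over beyond the ridge and measure on the way.

>>> {"api": "apply_moves", "payload": {
  "commands": [
    [[1,0,0,0.1,0],[1,0.05,-0.17,0,0],[1,0.05,-0.17,0,0],[1,0.05,-0.17,0,0],[1,0.05,-0.17,0,0],[1,0.05,-0.17,0,0],[1,0,0,0,0],[1,0,0,0,0]]
  ]
}}

```text
t: 4.9
eef_pos: [0.582, -0.0904, 0.1323]
ee_rot: [3.142, -0.001, 3.08]
force: [0.3, -0.0, 0.4]
width: 0.0002
gripper_force: 0.0
```

```bash
python3 - <<'E'
from h import *
f=grab('scene','s4');im=f['image'];hsv=cv2.cvtColor(im,cv2.COLOR_BGR2HSV)
# organiser: zone frame centre/yaw from top view
c=np.array([.5902,.0823]);y=-.06;R=np.array([[np.cos(y),np.sin(y)],[-np.sin(y),np.cos(y)]])
g=cv2.inRange(hsv,(70,110,60),(100,255,255));k=np.zeros_like(g);k[260:350,280:370]=g[260:350,280:370]
# top face incl. band: hull of bright part
q=cv2.approxPolyDP(cv2.convexHull(cv2.findNonZero(k)),3,True)[:,0]
for u in q: print(u,(R@(cast(f,u,.032)[:2]-c)).round(4))
t=grab('top','t4')
cv2.imwrite('pics/m4.png',np.hstack([cv2.resize(t['image'][140:320,220:460],(440,330)),cv2.resize(im[240:400,200:390],(350,330))]))
E
```

```text
[353 314] [0.0404 0.0162]
[334 328] [ 0.0354 -0.0232]
[313 309] [-0.0114 -0.0223]
[304 282] [-0.0567  0.0034]
[311 278] [-0.0538  0.0171]
```

View pics/m4.png

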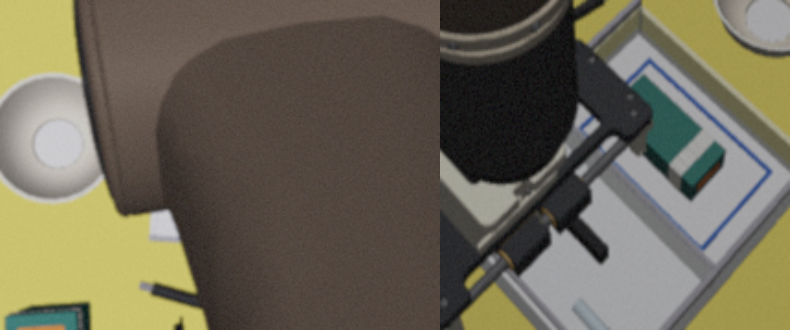

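The carton occupies x from -58 to +40 mm and y within ±22 mm of the zone, comfortably inside. I lower behind the ridge and push.

>>> {"api": "apply_moves", "payload": {
  "commands": [
    [[1,0,0,-0.14,0],[1,0,0,-0.13,0],[1,0,0,0,0],[1,0,0,0,0],[1,0.003,0.05,0,0],[1,0.003,0.05,0,0],[1,0.003,0.05,0,0],[1,0.003,0.05,0,0]]
  ]
}}

```text
t: 5.8
eef_pos: [0.5852, -0.0486, 0.0794]
ee_rot: [3.141, 0.001, 3.083]
force: [0.3, -1.2, 0.7]
width: 0.0006
gripper_force: 0.6
```

>>> {"api": "apply_moves", "payload": {
  "commands": [
    [[1,0.003,0.05,0,0],[1,0.003,0.05,0,0],[1,0.003,0.05,0,0],[1,0.003,0.05,0,0],[1,0.003,0.05,0,0],[1,0.003,0.05,0,0],[1,0.003,0.05,0,0],[1,0.003,0.05,0,0],[1,0,0,0,0]]
  ]
}}

```text
t: 6.7
eef_pos: [0.5898, 0.0317, 0.0785]
ee_rot: [3.141, 0.0, 3.083]
force: [-0.0, -0.0, 0.7]
width: 0.0007
gripper_force: 0.0
```

>>> {"api": "apply_moves", "payload": {
  "commands": [
    [[1,0.001,0.02,0,0],[1,0.001,0.02,0,0],[1,0.001,0.02,0,0],[1,0,0,0,0]]
  ]
}}

```text
t: 7.1
eef_pos: [0.5902, 0.0427, 0.0786]
ee_rot: [3.141, 0.0, 3.082]
force: [0.1, -0.1, -0.6]
width: 0.0005
gripper_force: 0.0
```

>>> {"api": "apply_moves", "payload": {
  "commands": [
    [[1,0.001,0.015,0,0],[1,0.001,0.015,0,0],[1,0.001,0.015,0,0],[1,0,0,0,0]]
  ]
}}

```text
t: 7.5
eef_pos: [0.5907, 0.0517, 0.0785]
ee_rot: [3.141, 0.0, 3.082]
force: [-0.4, -0.2, -0.1]
width: 0.0006
gripper_force: 0.0
```

```bash
python3 - <<'E'
from h import *
f=grab('scene','s5')
cv2.imwrite('pics/m5.png',cv2.resize(f['image'][200:440,190:430],(560,560)))
E
```

```text
(no output)
```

View pics/m5.png

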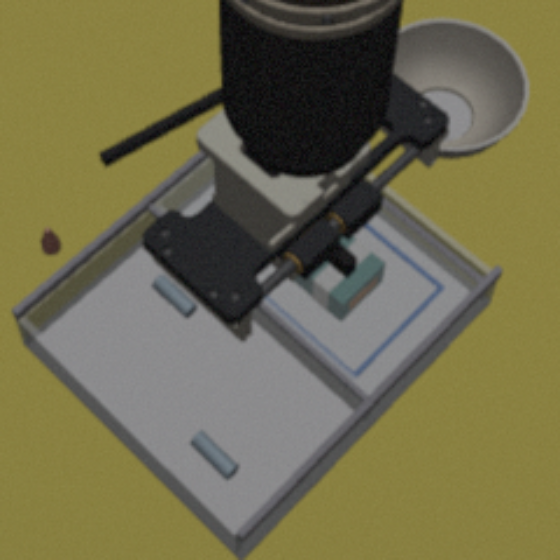

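The ridge, at (345,258), now sits over the carton and moves with the fingers. I keep going in small steps until the end stop shows as a force.

>>> {"api": "apply_moves", "payload": {
  "commands": [
    [[1,0,0.01,0,0],[1,0,0.01,0,0],[1,0,0.01,0,0],[1,0,0,0,0]]
  ]
}}

```text
t: 7.95
eef_pos: [0.5908, 0.0576, 0.0786]
ee_rot: [3.141, 0.0, 3.082]
force: [-0.5, 0.4, -1.1]
width: 0.0001
gripper_force: 0.0
```

>>> {"api": "apply_moves", "payload": {
  "commands": [
    [[1,0,0.01,0,0],[1,0,0.01,0,0],[1,0,0,0,0]]
  ]
}}

```text
t: 8.25
eef_pos: [0.5907, 0.0609, 0.0786]
ee_rot: [-3.141, -0.0, 3.082]
force: [1.3, -5.0, 0.7]
width: 0.0007
gripper_force: 2.0
```

>>> {"api": "apply_moves", "payload": {
  "commands": [
    [[1,0,0.01,0,0],[1,0,0,0,0],[1,0,0,0,0]]
  ]
}}

```text
t: 8.55
eef_pos: [0.5907, 0.0612, 0.0786]
ee_rot: [-3.139, -0.001, 3.082]
force: [3.9, -13.1, 0.7]
width: 0.0004
gripper_force: 6.3
```

The end stop is firm: 13 N and no travel. I back off, rise and clear the view.

>>> {"api": "apply_moves", "payload": {
  "commands": [
    [[1,0,-0.06,0,0],[1,0,-0.1,0,0],[1,0,-0.1,0.1,0],[1,0,0,0.2,0],[1,0,0,0.2,0],[1,0,-0.2,0.2,0],[1,0,-0.2,0,0],[1,0,-0.2,0,0],[1,0,-0.2,0,0],[1,0,-0.2,0,0],[1,0,-0.2,0,0],[1,0,-0.2,0,0]]
  ]
}}

```text
t: 9.75
eef_pos: [0.5904, -0.2655, 0.2139]
ee_rot: [3.141, 0.0, 3.082]
force: [0.5, -0.1, 0.3]
width: 0.0006
gripper_force: 0.0
```

>>> {"api": "apply_moves", "payload": {
  "commands": [
    [[1,-0.1,-0.2,0,0],[1,-0.1,-0.2,0,0],[1,-0.1,-0.2,0,0],[1,0,0,0,0],[1,0,0,0,0]]
  ]
}}

```text
t: 10.25
eef_pos: [0.5298, -0.3849, 0.2136]
ee_rot: [3.141, -0.0, 3.08]
force: [0.5, 0.9, -0.5]
width: 0.0004
gripper_force: 0.0
```

```bash
python3 - <<'E'
from h import *
f=grab('top','t6');s=grab('scene','s6');im=f['image'];hsv=cv2.cvtColor(im,cv2.COLOR_BGR2HSV)
c=np.array([.5902,.0823]);y=-.06;R=np.array([[np.cos(y),np.sin(y)],[-np.sin(y),np.cos(y)]])
dk=cv2.inRange(hsv,(0,0,0),(180,255,50))
def rect(n,m,x0,y0,x1,y1,z):
    k=np.zeros_like(m);k[y0:y1,x0:x1]=m[y0:y1,x0:x1]
    p=cv2.findNonZero(k)
    if p is None: print(n,'none');return
    r=cv2.minAreaRect(cv2.convexHull(p));P=cast(f,r[0],z);print(n,P.round(4),(R@(P[:2]-c)).round(4))
rect('ridge',dk,325,180,362,240,.066)
rect('barrel',dk,290,290,370,320,.006)
rect('bowl',cv2.inRange(hsv,(0,0,90),(180,70,255)),208,175,290,255,.05)
rect('tip',cv2.inRange(hsv,(0,0,0),(19,255,255)),398,295,414,310,.013)
cv2.imwrite('pics/m6.png',np.hstack([cv2.resize(im[140:320,210:450],(440,330)),cv2.resize(s['image'][220:440,190:430],(360,330))]))
E
```

```text
ridge [0.5883 0.0833 0.066 ] [-0.0019  0.0009]
barrel [0.429  0.0953 0.006 ] [-0.1617  0.0033]
bowl [0.579  0.2404 0.05  ] [-0.0207  0.1571]
tip [ 0.4361 -0.0298  0.013 ] [-0.1471 -0.1211]
```

View pics/m6.png

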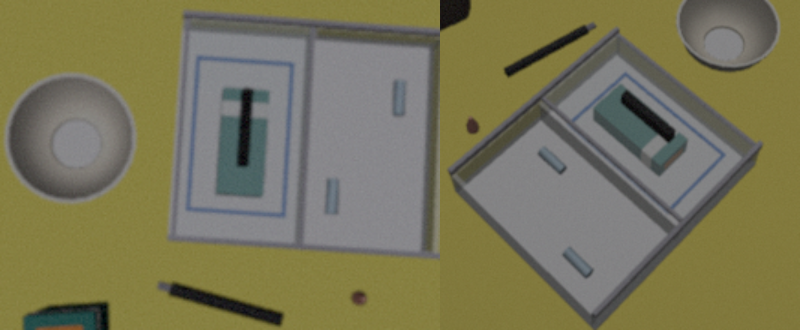

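The carton, at (243,142) in the left panel, lies flat within the outline under the shut door. The ridge is at zone y ≈ 0, and the bowl, barrel and tip have not moved. I hand the job in.

```bash
python3 -c "
from station import arm
print(arm.job_done())"
```

```text
the job is handed in; nothing more can be done
None
```

The job is handed in, with no verdict returned: the carton lies flat inside the blue outline, the door is shut against its end stop, the bowl, barrel and cone tip measured within 1 mm of their starting positions, and the hand is clear.

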